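# Switch the ball sorter over and feed the batch

## Task

The lathe's ball sorter is set for the wrong tray: press down the raised ear of its seesaw gate so that the gate rocks over to the other side, and only then push the stop slide fully open so that all three steel balls run down the other chute into its tray. Do it by pressing and pushing only: do not touch the balls, and leave everything else on the bench where it is. Leave the gate tipped over and the stop open, with the balls at rest in the tray.

Things in the scene. Friction and masses are not known exactly. Their poses are not given: they have to be found in the camera images.
- sorter: Ball sorter fixed to the bench, plain grey metal. Origin on the bench under the middle of its seesaw gate; x away from the robot up the feed trough, y left, z up. Balls leaving the trough fall on the gate's middle and roll off its low end down a side chute into a grey tray, left or right. Highest fixed part within 70 mm of the gate 164 mm, far end of the trough 185 mm.
- feed_mouth (a point): Middle of the floor at the mouth of the feed trough (sorter x = 26, z = 124 mm). The trough is 30 mm wide inside, walls 22 mm, and rises 10 degrees to its far end at sorter x = 213 mm; three balls wait in a row behind the stop blade, which crosses it at sorter x = 45 mm.
- gate (a joint): Tilt, rad, of the seesaw gate, an aluminium channel 170 mm long in y on a pivot along x, 75 mm high. -0.25 to 0.25 at its stops: positive = left end up, right end low (feeds the right tray); negative = left end low (feeds the left tray). Top-heavy, 0.6 kg: pushed past level it falls to the other stop and stays. Under 1 N down on the raised ear moves it.
- left_ear (a point): Middle of the top of the left ear of the gate: a flat aluminium tab, 45 mm in x by 36 mm in y, 6 mm thick, on the robot side of the channel at sorter x = -58, y = 67 mm; its height is about 126 mm when raised and 93 mm when low, with free space under it.
- right_ear (a point): The same on the right ear, at sorter x = -58, y = -67 mm.
- stop (a joint): Travel of the stop slide, m, towards sorter +y (left): 0 = shut, blade across the trough; 0.045 = fully open against its end stop. It slides stiffly (about 1.5 N) and stays where it is left; balls are freed from about 0.035.
- stop_pad (a point): Centre of the outer (right-hand) face of the black pad at the right end of the stop slide, at sorter x = 45, z = 168 mm, y = -97 mm when shut, -52 mm when open. The face looks to sorter -y, 26 mm wide (x), 36 mm tall (z 150 to 186 mm); push it to sorter +y. A bar (z 163 to 175 mm) joins it to the blade. Nothing stands to the right of it at its height.
- left_tray (a point): Middle of the inner floor of the left tray (sorter y = 240 mm), 5 mm above the bench; axes as the sorter. Inside 102 by 92 mm, walls 45 mm, outer wall 89 mm high.
- right_tray (a point): Middle of the inner floor of the right tray (sorter y = -240 mm), otherwise the same.
- ball0_center (a point): Centre of steel ball 0, 26 mm across, 72 g, in the feed trough (next to the stop).
- ball1_center (a point): Centre of steel ball 1, 26 mm across, 72 g, in the feed trough (the middle one).
- ball2_center (a point): Centre of steel ball 2, 26 mm across, 72 g, in the feed trough (the farthest from the stop).
- jar: Bystander near the sorter: small clear jar with a blue cap, 48 mm across, 60 mm tall. Origin under its middle.
- chuck_key: Bystander near the sorter: steel T-shaped chuck key lying flat, about 100 mm long, 80 mm across the bar, 16 mm high. Origin under its middle.
- wrench: Bystander near the sorter: open wrench lying flat, 150 mm long. Origin under its middle.
- screwdriver: Bystander near the sorter: screwdriver with red handle lying flat, 140 mm long. Origin under its middle.
- bush: Bystander near the sorter: brass bush standing on end, 40 mm across, 30 mm tall. Origin under its middle.
- blank: Bystander near the sorter: upright steel cylinder 32 mm across, 50 mm tall. Origin under its middle.
- caliper: Bystander near the sorter: caliper lying flat, 200 mm long, about 9 mm high. Origin under its middle.
- ball0: Steel ball 0 itself; its axes turn as it rolls.
- ball1: Steel ball 1 itself; its axes turn as it rolls.
- ball2: Steel ball 2 itself; its axes turn as it rolls.

How it is judged:
By the outcome, as a careful person would: the job done as asked, in the order asked, and still so for the second after the job is handed in, with the robot touching nothing.
It also fails if it takes over 51 s, if anything falls off the work surface, if the arm or the gripper's body presses on something with over 40 N, if the wrist force passes 120 N, or if a joint passes its speed limit or range.

## Robot

A 7-joint arm with a two-finger parallel gripper is mounted at the origin on the work surface. World frame = base frame: x ahead of the robot, y to its left, z up, the work surface at z = 0. Lengths are in mm, angles in rad, forces in N, time in s.
With the tool pointing down it reaches from about 425 to 875 mm from the base axis. Payload 4.7 kg.
Tool frame: the origin (TCP) lies at the very end of the fingers, on their centre line; the grasp point (between the pads) lies arm.tcp_to_grasp behind it (arm.tcp_to_grasp is the distance from the TCP to the grasp point, in mm); z points along the fingers, y is the line along which they close (so a half turn about z gives the same grasp; the last joint's range is limited). The gripper opens to 85 mm and grips with 20 to 120 N. Pads are 22 mm wide; open, the fingers measure 114 mm over their backs; the gripper's body (76 mm by 85 mm) begins 54 mm behind the grasp point. The pads swing forward as they close: fully open they stand 13 mm farther back than shut.
Start: joints at [1.351, 0.321, -0.07, 1.45, 0.023, 1.371, -0.057], TCP at [150.567, -632.34, 231.349] pointing down, gripper open.
Joint ranges: [-2.86, 2.86], [-0.3, 2.09], [-1.38, 1.24], [0.06, 2.45], [-1.56, 4.7], [0.09, 2.05], [-2.69, 2.69]. Speed limits (rad/s): [2.57, 2.57, 3.14, 3.14, 3.14, 3.14, 3.14].

## Interface

Orientations are given as a 3x3 rotation matrix whose columns are the frame's x, y, z axes.
In Python, from plant import arm gives the robot as it stands.
- The arm moves only by the tool apply_moves, never from a script. Its argument "rows" is one flat list of numbers, 5 for each row, row after row: the shift along the tool's x, y, z in mm, then the turn about the tool's z in degrees, then the closure in counts, from 0 (fully open) to 255 (shut). A call has 1 to 10 rows; each row shifts and turns the commanded pose from where the row before left it, along the tool's axes as they then stand; what a row does not reach is not made up. A row lasts 1/12 s, in which the tool goes at most 41.7 mm and 7.16 degrees, less where a joint would pass 70% of its speed; a pose out of reach is approached as far as the arm can. A call is refused whole if a number of a shift passes 41.7 or a number of a turn 7.16, either way. A call with a gripper value outside its range is refused whole. The fingers move at their own pace and stop on an object; the grip force is fixed at half the most. Time passes only in rows, so rows that do not move let the fingers close. It gives the time, the measured TCP pose, the force, the opening and the grip force at its end, in the units of the state.
- arm.get_state(): the state, without advancing time (a new reading comes with each control period).
- arm.get_image(name): name is "scene" or "top" or "wrist"; returns the picture (384x512x3 uint8, red, green, blue); there is no depth.
- arm.camera_info(name): a dict with "mtx" (3x3 intrinsics, pixels), "dist" ([k1, k2, p1, p2, k3] as OpenCV has them; the pictures are not rectified), "pose" (4x4, takes a point from camera to world coordinates); the wrist camera has in their place "T_tool_cam" (4x4, takes a point from camera to tool coordinates, whose origin is the TCP and whose axes are the flange's). Camera axes: x right, y down, z forward; pixel columns grow to the right and rows downward; lengths in mm; the calibration is good to about 2 mm. A picture is of the moment at which its call begins: read the wrist's pose just before it. camera_info takes no time and is no camera call.
- arm.job_done(): hands the job in; it is judged then, once.
The state is a dict: "t": time; "joint_positions": joint angles; "dq": joint speeds; "tau": joint torques, N m; "position": TCP position; "orientation": TCP orientation; "wrist_force": force on the tool from outside, world axes, zero at the start; "torque": the same for the moment, N m; "gripper_width": finger opening in mm; "grasp_force": force on a finger pad.
Only numpy, scipy, OpenCV 4.12 (cv2) and the standard library are available. Lean on these libraries where they do the work, as an engineer would, in place of code of your own. Each camera call takes 0.05 s, during which the arm holds its last target. There are 200 camera calls.

## Working session

There is one attempt and no reset: what is moved stays moved. The work goes in short steps, Python scripts to look and compute and a tool call to move; the robot and the scene stay as the last step left them, time stands still between calls to the robot, and variables do not carry over. Pictures are saved under pics/ and viewed, at most 10 in all, crops included, and the job is handed in when it is done.

Besides the shell and the picture viewer there is one more tool, called after "Call:" as a command line: name --argument value ..., lists and objects as JSON in quotes. apply_moves: Moves the arm, as the interface text tells. Its arguments: {"type":"object","properties":{"rows":{"type":"array"}},"required":["rows"]}

```bash
mkdir -p pics; ls
python3 - <<'E'
from plant import arm
import cv2,numpy as np
s=arm.get_state();print(s['t'],s['position'],np.round(s['orientation'],3).tolist(),s['gripper_width'],arm.tcp_to_grasp)
for n in('scene','top'):
    im=arm.get_image(n);cv2.imwrite(f'pics/{n}0.png',im[...,::-1]);c=arm.camera_info(n);print(n,np.round(c['mtx'],1).tolist(),c['dist'],np.round(c['pose'],3).tolist())
E
```

```text
pics
0.0 [ 150.44245942 -631.78890019  230.22222288] [[0.973, 0.232, -0.001], [0.232, -0.973, 0.002], [-0.0, -0.002, -1.0]] 85.3907447982283 18.700000000000003
scene [[497.4, 0.0, 249.7], [0.0, 497.4, 192.7], [0.0, 0.0, 1.0]] [-0.13729058  0.          0.          0.          0.        ] [[-0.351, 0.6, -0.719, 1508.579], [0.936, 0.206, -0.285, 330.651], [-0.023, -0.773, -0.634, 950.479], [0.0, 0.0, 0.0, 1.0]]
top [[365.9, 0.0, 257.1], [0.0, 365.9, 194.5], [0.0, 0.0, 1.0]] [-0.01856959  0.          0.          0.          0.        ] [[-0.002, -0.996, 0.09, 484.351], [-1.0, 0.003, 0.009, -25.426], [-0.009, -0.09, -0.996, 1103.762], [0.0, 0.0, 0.0, 1.0]]
```

View pics/scene0.png

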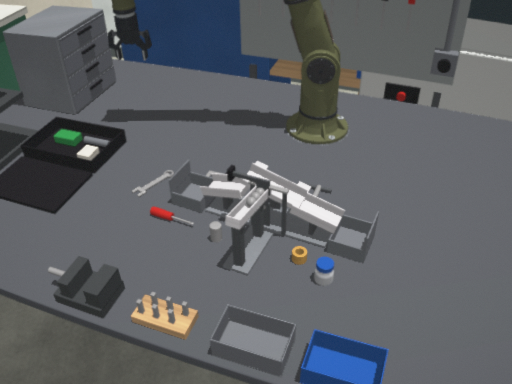

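View pics/top0.png

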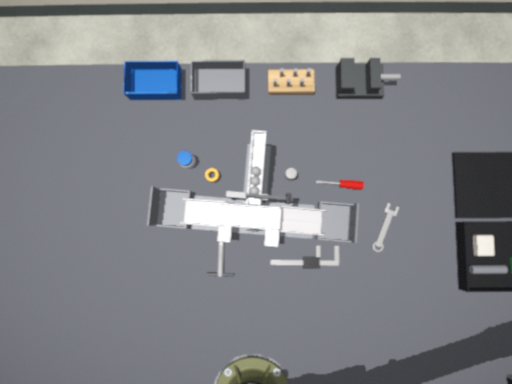

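Run:
```python
import cv2,numpy as np
a=cv2.imread('pics/top0.png')[125:285,140:365];b=cv2.imread('pics/scene0.png')[155:275,160:385]
f=lambda x,k:cv2.resize(x,None,fx=k,fy=k,interpolation=cv2.INTER_CUBIC)
cv2.imwrite('pics/c1.png',f(a,3.5));cv2.imwrite('pics/c2.png',f(b,3.5))
```

```text
(no output)
```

View pics/c1.png

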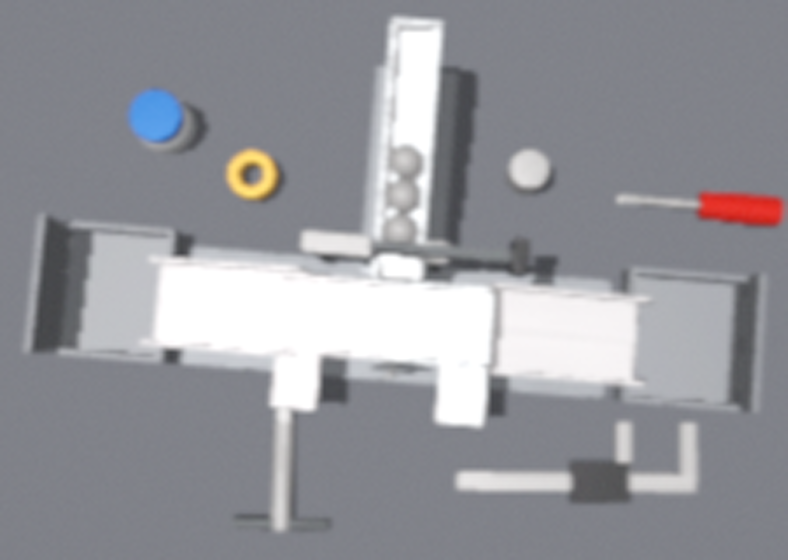

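View pics/c2.png

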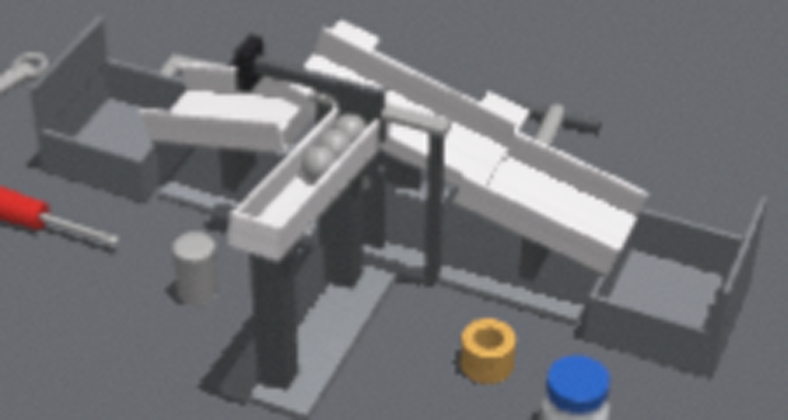

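```bash
cat > h.py <<'E'
import cv2,numpy as np
from plant import arm
def ray(n,uv):
    c=arm.camera_info(n);p=cv2.undistortPoints(np.array([[uv]],float),np.array(c['mtx']),np.array(c['dist']))[0,0]
    T=np.array(c['pose']);return T[:3,3],T[:3,:3]@[p[0],p[1],1]
def onz(n,uv,z):
    o,d=ray(n,uv);return o+d*(z-o[2])/d[2]
def proj(n,P):
    c=arm.camera_info(n);T=np.linalg.inv(np.array(c['pose']));r=cv2.Rodrigues(T[:3,:3])[0]
    return cv2.projectPoints(np.array(P,float),r,T[:3,3],np.array(c['mtx']),np.array(c['dist']))[0][:,0]
t=lambda u,v:((u+.5)/3.5-.5+140,(v+.5)/3.5-.5+125)
s=lambda u,v:((u+.5)/3.5-.5+160,(v+.5)/3.5-.5+155)
E
python3 - <<'E'
from h import *
P={}
for n,uv,z in [('LtrayTopOut',(45,215),89),('LtrayBotOut',(27,350),89),('RtrayTop',(766,275),89),('RtrayBot',(757,410),89),
 ('Rear_bl',(435,421),122),('Rear_br',(485,427),131),('Lear_bl',(271,405),89),('Lear_br',(317,411),98),('pad',(520,253),186),('trough_far_l',(392,17),182),('trough_far_r',(442,22),182),('ball0',(401,229),143),('ball2',(406,161),153)]:
    P[n]=onz('top',t(*uv),z);print(n,P[n].round(1))
A=[P[k][:2] for k in('LtrayTopOut','LtrayBotOut','RtrayTop','RtrayBot')]
c=sum(A)/4;d=(A[0]+A[1]-A[2]-A[3])/2
yaw=np.arctan2(-d[0],d[1]);print('c',c,'len',np.linalg.norm(d),'yaw',yaw)
R=np.array([[np.cos(yaw),-np.sin(yaw)],[np.sin(yaw),np.cos(yaw)]])
for k,p in P.items():print(k,(R.T@(p[:2]-c)).round(1))
# scene checks: project
w=lambda q:np.r_[c+R@q[:2],q[2]]
for q in [(-58,-67,126),(-58,-57,126),(-58,67,93),(45,-97,186),(45,-97,150),(0,291,89)]:
    print(q,w(np.array(q,float)).round(1),[((proj('scene',[w(np.array(q,float))])[0]-[160,155])*3.5).round(0),((proj('top',[w(np.array(q,float))])[0]-[140,125])*3.5).round(0)])
E
```

```text
LtrayTopOut [600.4 276.7  89. ]
LtrayBotOut [492.7 288.5  89. ]
RtrayTop [ 550.6 -297.8   89. ]
RtrayBot [ 444.4 -287.9   89. ]
Rear_bl [438.  -34.5 122. ]
Rear_br [433.9 -72.1 131. ]
Lear_bl [449.2  94.3  89. ]
Lear_br [444.8  57.3  98. ]
pad [560.7 -95.5 186. ]
trough_far_l [735.3  -3.6 182. ]
trough_far_r [731.4 -40.3 182. ]
ball0 [582.7  -9.3 143. ]
ball2 [632.9 -13.3 153. ]
c [522.0237868   -5.12218426] len 577.5228254023041 yaw -0.08507622427898237
LtrayTopOut [ 54.2 287.4]
LtrayBotOut [-54.2 290.1]
RtrayTop [  53.4 -289.2]
RtrayBot [ -53.4 -288.4]
Rear_bl [-81.2 -36.5]
Rear_br [-82.2 -74.2]
Lear_bl [-81.   92.9]
Lear_br [-82.3  55.6]
pad [ 46.2 -86.8]
trough_far_l [212.4  19.7]
trough_far_r [211.6 -17.3]
ball0 [60.8  1. ]
ball2 [111.2   1.3]
(-58, -67, 126) [458.5 -67.  126. ] [array([334.,  39.]), array([476., 393.])]
(-58, -57, 126) [459.4 -57.  126. ] [array([345.,  42.]), array([463., 392.])]
(-58, 67, 93) [469.9  66.6  93. ] [array([489., 113.]), array([305., 377.])]
(45, -97, 186) [ 558.6 -105.6  186. ] [array([237.,  39.]), array([533., 255.])]
(45, -97, 150) [ 558.6 -105.6  150. ] [array([240.,  78.]), array([529., 258.])]
(0, 291, 89) [546.8 284.8  89. ] [array([748., 242.]), array([ 32., 281.])]
```

The gate's right ear is raised, at top-crop (462,395). The left ear is low and the stop pad is at (520,255). The tray corners fit a sorter at (522,-5), yaw -0.085, and the ear, pad, trough and ball positions agree with it to about 2 mm. So I press the right ear.

Call:
apply_moves --rows '[0, 0, -10, 6.1, 255, 0, 0, -10, 6.1, 255, 0, 0, -10, 6.1, 255, 30, -28, 0, 0, 255, 30, -28, 0, 0, 255, 30, -28, 0, 0, 255, 30, -28, 0, 0, 255, 30, -28, 0, 0, 255, 30, -28, 0, 0, 255, 30, -28, 0, 0, 255]'

```text
t: 0.93
position: [377.7, -453.3, 261.0]
orientation: [[0.996, -0.086, -0.0], [-0.086, -0.996, 0.0], [-0.0, -0.0, -1.0]]
wrist_force: [0.6, -0.8, 0.5]
gripper_width: -0.3
grasp_force: 0.0
```

```bash
cat >> h.py <<'E'
yaw=-.085;R=np.array([[np.cos(yaw),-np.sin(yaw)],[np.sin(yaw),np.cos(yaw)]]);c0=np.array([522,-5.3])
def st():
    s=arm.get_state();p=s['position'];o=s['orientation']
    print('t',round(s['t'],2),'sorter',(R.T@(p[:2]-c0)).round(1),'z',round(p[2],1),'yawtool',round(float(np.arctan2(o[1][0],o[0][0])),3),'zax',np.round(np.array(o)[:,2],3),'F',np.round(s['wrist_force'],1),s['gripper_width'],np.round(s['joint_positions'],2))
E
python3 -c "from h import *;st()"
```

```text
t 0.93 sorter [-105.8 -458.7] z 261.0 yawtool -0.086 zax [-0.  0. -1.] F [ 0.6 -0.8  0.5] -0.2879710452003498 [ 1.01  0.19 -0.2   1.56  0.04  1.4  -0.86]
```

Call:
apply_moves --rows '[5, -39, 0, 0, 255, 5, -39, 0, 0, 255, 5, -39, 0, 0, 255, 5, -39, 0, 0, 255, 5, -39, 0, 0, 255, 5, -39, 0, 0, 255, 4, -39, 5, 0, 255, 4, -39, 10, 0, 255, 4, -39, 15, 0, 255, 0, -39, 20, 0, 255]'

```text
t: 1.77
position: [452.4, -70.1, 212.7]
orientation: [[0.996, -0.085, 0.003], [-0.085, -0.996, -0.001], [0.003, 0.001, -1.0]]
wrist_force: [2.2, 0.2, 0.3]
gripper_width: -0.5
grasp_force: 0.0
```

```bash
python3 -c "from h import *;st()"
```

```text
t 1.77 sorter [-63.8 -70.5] z 212.7 yawtool -0.085 zax [ 0.003 -0.001 -1.   ] F [2.2 0.2 0.3] -0.5394705931907303 [ 0.68 -0.07 -0.55  1.91 -0.04  1.28 -1.52]
```

Call:
apply_moves --rows '[0, -6, 15, 0, 255, 0, 0, 20, 0, 255, 0, 0, 20, 0, 255, 0, 0, 15, 0, 255, 0, 0, 4, 0, 255, 0, 0, 0, 0, 255, 0, 0, 0, 0, 255]'

```text
t: 2.35
position: [452.3, -66.3, 138.8]
orientation: [[0.996, -0.086, 0.0], [-0.086, -0.996, -0.0], [0.0, -0.0, -1.0]]
wrist_force: [0.5, -0.3, -0.1]
gripper_width: -0.3
grasp_force: 0.0
```

Run:
```python
from h import *
st();a=arm.get_image('top')[180:260,190:310,::-1];b=arm.get_image('scene')[155:265,170:320,::-1]
cv2.imwrite('pics/d.png',np.vstack([cv2.resize(a,(480,290),interpolation=2),cv2.resize(b,(480,300),interpolation=2)]))
```

```text
t 2.35 sorter [-64.3 -66.7] z 138.8 yawtool -0.086 zax [ 0. -0. -1.] F [ 0.5 -0.3 -0.1] -0.26926068231171285 [ 0.67  0.   -0.57  2.01  0.    1.13 -1.56]
```

View pics/d.png

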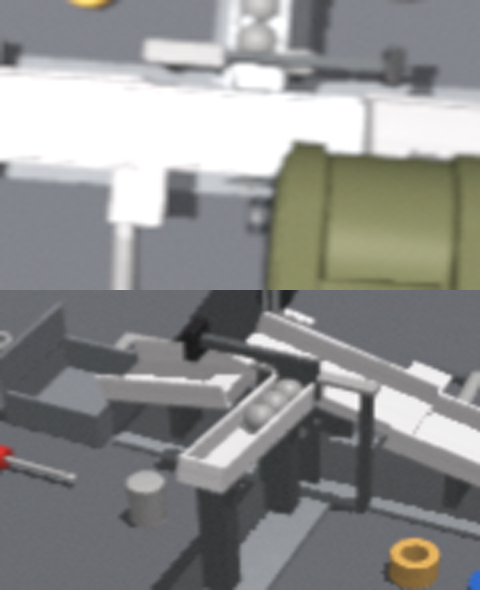

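The fingers stand just above the raised right ear and everything else is undisturbed. Now I press.

Call:
apply_moves --rows '[0, -4, 3, 0, 255, 0, 0, 5, 0, 255, 0, 0, 5, 0, 255, 0, 0, 5, 0, 255, 0, 0, 5, 0, 255, 0, 0, 5, 0, 255, 0, 0, 5, 0, 255, 0, 0, 4, 0, 255, 0, 0, 0, 0, 255, 0, 0, 0, 0, 255]'

```text
t: 3.28
position: [452.2, -62.2, 101.1]
orientation: [[0.996, -0.085, -0.001], [-0.085, -0.996, 0.0], [-0.001, -0.0, -1.0]]
wrist_force: [0.0, -0.5, -0.6]
gripper_width: -0.1
grasp_force: 0.0
```

Run:
```python
from h import *
st();a=arm.get_image('top')[180:260,190:310,::-1];b=arm.get_image('scene')[155:265,170:320,::-1]
cv2.imwrite('pics/e.png',np.vstack([cv2.resize(a,(480,290),interpolation=2),cv2.resize(b,(480,300),interpolation=2)]))
```

```text
t 3.28 sorter [-64.8 -62.6] z 101.1 yawtool -0.085 zax [-0.001  0.    -1.   ] F [ 0.  -0.5 -0.6] -0.09186722244814562 [ 0.65  0.05 -0.58  2.05  0.03  1.05 -1.6 ]
```

View pics/e.png

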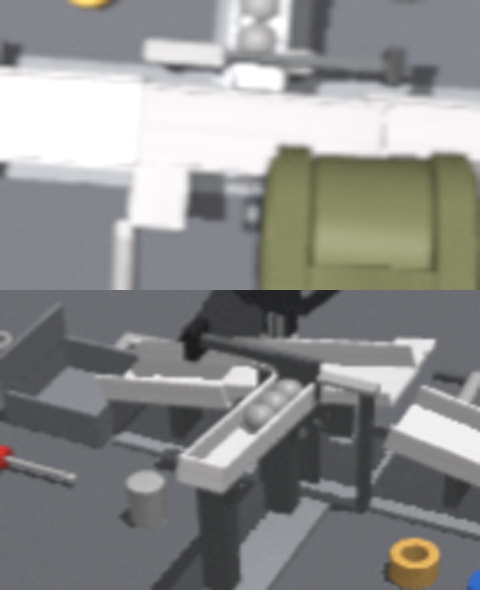

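The gate has tipped: its left end is up, its right end is low, and the balls still wait. Next I retract and go to the right of the pad.

Call:
apply_moves --rows '[0, 0, -20, 0, 255, 0, 0, -30, 0, 255, 0, 0, -30, 0, 255, 0, 0, -30, 0, 255, 0, 0, -25, 0, 255, 0, 30, 0, 0, 255, 0, 30, 0, 0, 255, 36, 23, 0, 0, 255, 36, 0, 0, 0, 255, 37, 0, 0, 0, 255]'

```text
t: 4.22
position: [553.7, -156.7, 236.9]
orientation: [[0.996, -0.091, 0.001], [-0.091, -0.996, -0.002], [0.001, 0.002, -1.0]]
wrist_force: [0.6, 0.6, 0.6]
gripper_width: -0.1
grasp_force: 0.0
```

Call:
apply_moves --rows '[0, 0, 0, 0, 255, 0, 0, 25, 0, 255, 0, 0, 25, 0, 255, 0, 0, 20, 0, 255, 0, 0, 10, 0, 255, 0, 0, 0, 0, 255, 0, 0, 0, 0, 255]'

```text
t: 4.8
position: [553.1, -153.6, 156.9]
orientation: [[0.996, -0.085, 0.0], [-0.085, -0.996, -0.0], [0.0, 0.0, -1.0]]
wrist_force: [0.3, -0.0, 1.0]
gripper_width: 0.5
grasp_force: 0.0
```

Run:
```python
from h import *
st();a=arm.get_image('top')[150:260,190:350,::-1];b=arm.get_image('scene')[155:265,170:320,::-1]
cv2.imwrite('pics/f.png',np.vstack([cv2.resize(a,(420,290),interpolation=2),cv2.resize(b,(420,300),interpolation=2)]))
```

```text
t 4.8 sorter [  43.5 -145.2] z 156.9 yawtool -0.085 zax [ 0. -0. -1.] F [ 0.3 -0.   1. ] 0.5121636852966989 [ 0.67  0.25 -0.51  1.73  0.13  1.2  -1.53]
```

View pics/f.png

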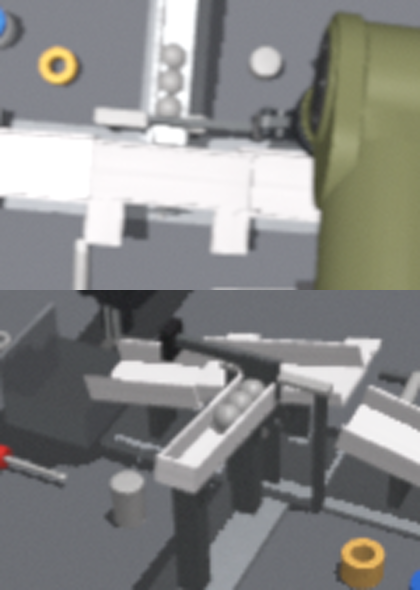

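The gate has stayed over and both ears are in view. The finger stands right of the pad and level with it, so I push left.

Call:
apply_moves --rows '[1, -10, 0, 0, 255, 0, -10, 0, 0, 255, 0, -8, 0, 0, 255, 0, -6, 0, 0, 255, 0, -6, 0, 0, 255, 0, -6, 0, 0, 255, 0, -6, 0, 0, 255, 0, -6, 0, 0, 255, 0, -6, 0, 0, 255, 0, 0, 0, 0, 255]'

```text
t: 5.73
position: [559.8, -87.9, 156.4]
orientation: [[0.997, -0.084, 0.0], [-0.084, -0.997, 0.001], [0.0, -0.001, -1.0]]
wrist_force: [0.2, 0.6, 0.2]
gripper_width: -0.0
grasp_force: 0.0
```

```bash
python3 -c "from h import *;st()"
```

```text
t 5.73 sorter [ 44.7 -79.1] z 156.4 yawtool -0.084 zax [ 0.     0.001 -1.   ] F [0.2 0.6 0.2] -0.023337788605011997 [ 0.59  0.24 -0.55  1.74  0.13  1.2  -1.65]
```

Call:
apply_moves --rows '[0, -4, 0, 0, 255, 0, -4, 0, 0, 255, 0, -3, 0, 0, 255, 0, -2, 0, 0, 255, 0, 0, 0, 0, 255]'

```text
t: 6.15
position: [560.6, -76.3, 156.2]
orientation: [[0.996, -0.085, -0.0], [-0.085, -0.996, 0.0], [-0.0, -0.0, -1.0]]
wrist_force: [1.0, -0.4, 0.5]
gripper_width: 0.1
grasp_force: 0.0
```

Run:
```python
from h import *
st();a=arm.get_image('top')[150:260,190:350,::-1];b=arm.get_image('scene')[155:265,150:300,::-1]
cv2.imwrite('pics/g.png',np.vstack([cv2.resize(a,(420,290),interpolation=2),cv2.resize(b,(420,300),interpolation=2)]))
```

```text
t 6.15 sorter [ 44.4 -67.4] z 156.2 yawtool -0.085 zax [-0.  0. -1.] F [ 1.  -0.4  0.5] 0.08552783389022287 [ 0.58  0.24 -0.56  1.74  0.13  1.2  -1.67]
```

View pics/g.png

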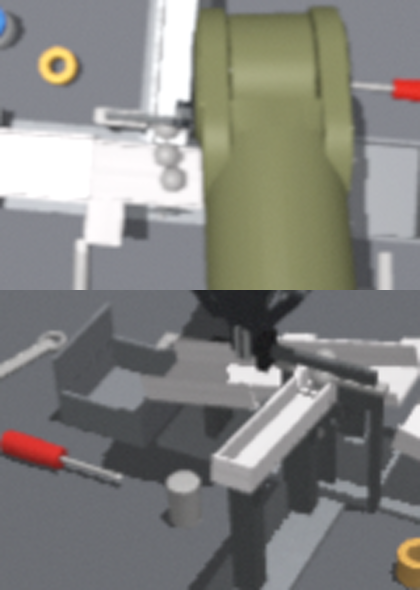

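The balls are released and running onto the gate. I keep pushing until the end stop shows in the force.

Call:
apply_moves --rows '[0, -2, 0, 0, 255, 0, 0, 0, 0, 255, 0, 0, 0, 0, 255]'

```text
t: 6.5
position: [560.6, -74.9, 156.2]
orientation: [[0.996, -0.085, -0.0], [-0.085, -0.996, 0.0], [-0.0, -0.0, -1.0]]
wrist_force: [-0.5, -1.3, -0.3]
gripper_width: 0.3
grasp_force: 0.3
```

Call:
apply_moves --rows '[0, -2, 0, 0, 255, 0, 0, 0, 0, 255, 0, 0, 0, 0, 255]'

```text
t: 6.75
position: [560.7, -73.3, 156.2]
orientation: [[0.996, -0.086, -0.001], [-0.086, -0.996, -0.0], [-0.001, 0.0, -1.0]]
wrist_force: [-1.0, -1.3, -1.7]
gripper_width: -0.1
grasp_force: 0.9
```

Call:
apply_moves --rows '[0, -2, 0, 0, 255, 0, 0, 0, 0, 255, 0, 0, 0, 0, 255]'

```text
t: 7.0
position: [560.7, -73.2, 156.3]
orientation: [[0.996, -0.087, -0.001], [-0.087, -0.996, -0.003], [-0.001, 0.003, -1.0]]
wrist_force: [-1.8, -5.6, -0.4]
gripper_width: 0.0
grasp_force: 2.7
```

Call:
apply_moves --rows '[0, -2, 0, 0, 255, 0, 0, 0, 0, 255, 0, 0, 0, 0, 255]'

```text
t: 7.25
position: [560.7, -73.2, 156.3]
orientation: [[0.996, -0.089, -0.001], [-0.089, -0.996, -0.005], [-0.001, 0.005, -1.0]]
wrist_force: [-1.7, -9.2, 0.3]
gripper_width: 0.0
grasp_force: 4.3
```

Call:
apply_moves --rows '[0, 10, 0, 0, 255, 0, 20, 0, 0, 255, 0, 30, 0, 0, 255, 0, 20, 0, 0, 255, 0, 0, -30, 0, 255, 0, 0, -30, 0, 255, 0, 0, -20, 0, 255, -10, 30, 0, 0, 255, -10, 30, 0, 0, 255, -10, 30, 0, 0, 255]'

```text
t: 8.08
position: [517.5, -235.7, 237.4]
orientation: [[0.997, -0.083, 0.002], [-0.083, -0.997, 0.0], [0.002, -0.0, -1.0]]
wrist_force: [0.2, -1.1, -0.5]
gripper_width: -0.1
grasp_force: 0.0
```

Call:
apply_moves --rows '[0, 39, 0, 0, 255, 0, 39, 0, 0, 255, 0, 39, 0, 0, 255, 0, 39, 0, 0, 255, 0, 39, 0, 0, 255, 0, 39, 0, 0, 255, 0, 39, 0, 0, 255, 0, 0, 0, 0, 255, 0, 0, 0, 0, 255, 0, 0, 0, 0, 255]'

```text
t: 8.92
position: [494.4, -506.8, 236.0]
orientation: [[0.996, -0.085, 0.001], [-0.085, -0.996, 0.002], [0.001, -0.002, -1.0]]
wrist_force: [0.0, 0.3, -0.1]
gripper_width: -0.1
grasp_force: 0.0
```

Run:
```python
from h import *
st();a=arm.get_image('top')[125:285,140:365,::-1];b=arm.get_image('scene')[155:275,130:385,::-1]
cv2.imwrite('pics/i.png',np.vstack([cv2.resize(a,(600,330),interpolation=2),cv2.resize(b,(600,265),interpolation=2)]))
```

```text
t 8.92 sorter [  15.1 -502. ] z 236.0 yawtool -0.085 zax [ 0.001  0.002 -1.   ] F [ 0.   0.3 -0.1] -0.14208494144956818 [ 0.98  0.46 -0.31  1.27  0.14  1.43 -0.98]
```

View pics/i.png

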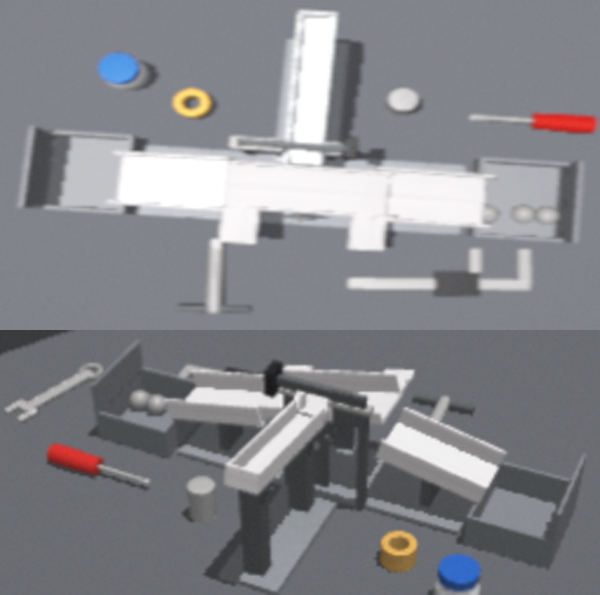

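All three balls are in the right tray (490, 522 and 547 px, row 213). The gate is over, the stop is open, and the bystanders are unmoved. I wait for the balls to come to rest.

Call:
apply_moves --rows '[0, 0, 0, 0, 255, 0, 0, 0, 0, 255, 0, 0, 0, 0, 255, 0, 0, 0, 0, 255, 0, 0, 0, 0, 255, 0, 0, 0, 0, 255, 0, 0, 0, 0, 255, 0, 0, 0, 0, 255, 0, 0, 0, 0, 255, 0, 0, 0, 0, 255]'

```text
t: 9.85
position: [493.5, -507.9, 236.4]
orientation: [[0.996, -0.085, -0.0], [-0.085, -0.996, -0.0], [-0.0, 0.0, -1.0]]
wrist_force: [-0.0, 0.8, 0.2]
gripper_width: -0.1
grasp_force: 0.0
```

Call:
apply_moves --rows '[0, 0, 0, 0, 255, 0, 0, 0, 0, 255, 0, 0, 0, 0, 255, 0, 0, 0, 0, 255, 0, 0, 0, 0, 255, 0, 0, 0, 0, 255, 0, 0, 0, 0, 255, 0, 0, 0, 0, 255, 0, 0, 0, 0, 255, 0, 0, 0, 0, 255]'

```text
t: 10.68
position: [493.6, -507.8, 236.4]
orientation: [[0.996, -0.085, -0.0], [-0.085, -0.996, -0.0], [-0.0, 0.0, -1.0]]
wrist_force: [-0.0, 1.5, 0.4]
gripper_width: -0.2
grasp_force: 0.0
```

Call:
apply_moves --rows '[0, 0, 0, 0, 255, 0, 0, 0, 0, 255, 0, 0, 0, 0, 255, 0, 0, 0, 0, 255, 0, 0, 0, 0, 255, 0, 0, 0, 0, 255, 0, 0, 0, 0, 255, 0, 0, 0, 0, 255, 0, 0, 0, 0, 255, 0, 0, 0, 0, 255]'

```text
t: 11.52
position: [493.5, -507.8, 236.4]
orientation: [[0.996, -0.086, -0.0], [-0.086, -0.996, -0.0], [-0.0, 0.0, -1.0]]
wrist_force: [0.4, 0.4, -0.6]
gripper_width: -0.1
grasp_force: 0.0
```

Run:
```python
from h import *
f=lambda:arm.get_image('top')[175:245,300:365].astype(int)
a=f()
for i in range(12):b=f()
st();d=abs(a-b);print(d.max(),d.mean(),(d.max(2)>25).sum())
cv2.imwrite('pics/k.png',cv2.resize(b[...,::-1].astype(np.uint8),None,fx=5,fy=5,interpolation=2))
```

```text
t 12.17 sorter [  14.4 -503.1] z 236.4 yawtool -0.086 zax [ 0. -0. -1.] F [-0.7  0.5 -1.1] 0.49130594772055053 [ 0.98  0.46 -0.31  1.27  0.14  1.43 -0.98]
6 0.6741391941391941 0
```

View pics/k.png

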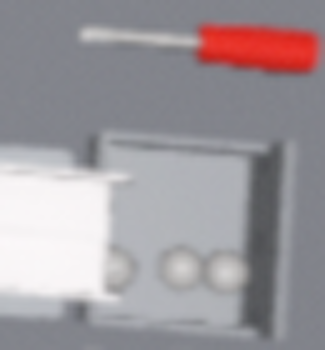

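The three balls lie still in the right tray, at crop (117,267), (182,267) and (226,270), with no pixel change over 0.6 s. I hand in.

```bash
python3 -c "from plant import arm;print(arm.job_done())"
```

```text
the job is handed in; nothing more can be done
None
```

I pressed the raised right ear so the gate rocked over, then pushed the stop slide open to its end stop; all three balls are at rest in the right tray, and the job was handed in at about 12 s.

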